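# Lock a brass tube in the pipe vice with its cam lever

### The job

Set the loose brass tube up in the green pipe vice for cutting: slide it along the V-bed, under the raised jaw, until its end has pushed the sprung rubber buffer of the depth stop fully in, but do not ram it. Then let the tube rest there and flip the red cam lever over centre until it is fully down and locked, without forcing it, and let go; the tube must still sit against the buffer. Leave the tape measure, pencil, masking tape and screwdriver where they lie.

Things in the scene. Friction and masses are not known exactly. Their poses are not given: they have to be found in the camera images.
- pipe: Straight thick-walled brass tube, 22 mm outside diameter, 180 mm long, about 0.34 kg, lying loose on the worktop. Origin in the middle of its axis; its y axis runs along the tube. Both ends are alike (1.5 mm bevel), either may go in.
- pipe_vice: Green cast pipe vice on a plywood board 112 x 184 x 18 mm, fixed to the worktop. Origin on the worktop under the lever's pin; z up, y along the tube's seat: open mouth at -y, depth stop at +y; the lever closes towards -x. A bridge over the bed (78 mm in x, 46 mm in y, about the origin, top 124 mm above the worktop) holds jaw and lever.
- vice_mouth (a point): Mouth end of the V-bed, on the seated tube's axis: (0, -45, 56) mm in the vice's frame. The 90 degree V-bed runs from here 100 mm towards the stop, upper edges level with the axis, 40 mm wide over all, its first 11 mm flared by 3 mm. Some 60 to 85 mm of a tube that is home stick out here; grip it there, about 56 mm from the tube's middle, clear of the bed.
- pipe_home (a point): Roughly where the middle of the tube is when its end meets the buffer: (0, -33, 56) mm in the vice's frame. The true place lies up to 10 mm from this, either way along the vice's y, as the stop bolt was left set from the last job; it is not measured: find it by feel.
- depth_stop: Steel bracket fixed to the vice (origin at (0, 84, 18) mm in its frame) with a stop bolt on the tube's axis. The bolt's sprung black buffer, 17 mm across, faces the mouth, its face 47 to 67 mm along the vice's y, differently each time. It gives 6 mm at 0.6 N/mm, then it is solid. Press it in with 4 to 12 N; above 20 N is ramming. Let go, the tube springs back a little but stays on it.
- upper_jaw: Steel jaw with an upside-down V notch, under the bridge, 29 mm long in y. With the lever open it stands about 4 mm above a seated tube (2.7 mm with the lever at 0.15 rad); the cam drives it down on springs and it then holds the tube with some 150 N. Origin at the top of the jaw.
- cam_lever (a joint): Lever angle about its pin, rad: 0 open (leaning 0.29 rad from upright to +x), 1.72 closed on its end stop (pointing to -x, 0.14 rad above level). Stays put while open; from 0.45 the jaw grips the tube and it springs back if let go; hardest near 1.0 (0.85 N m: about 12 N square to the handle 68 mm from the pin), easing to nothing at dead centre, 1.42; beyond that it snaps shut.
- cam_pin (a point): Middle of the lever's pin, (0, 0, 114.5) mm in the vice's frame; the pin lies along the vice's y axis.
- lever_tip (a point): End of the lever, 88 mm from the pin, moves with it. The red handle is 24 mm wide (along y) and 12 mm thick, from 38 to 88 mm from the pin. Push it over from its +x side (then upper side).
- tape_measure: Yellow tape measure, 32 x 88 x 64 mm, origin under its middle. Leave alone.
- pencil: Green pencil, 123 mm long, lying. Leave alone.
- masking_tape: Roll of masking tape lying flat, 104 mm across, 25 mm high. Leave alone.
- screwdriver: Screwdriver with red handle, 198 mm long, lying. Leave alone.

How it is judged:
By the outcome, as a careful person would: the job done as asked, in the order asked, and still so for the second after the job is handed in, with the robot touching nothing.
It also fails if it takes over 64 s, if anything falls off the work surface, if the arm or the gripper's body presses on something with over 40 N, if the wrist force passes 120 N, or if a joint passes its speed limit or range.

### The arm

A 6-joint arm with a two-finger parallel gripper is mounted at the origin on a cart in front of the work surface, level with it; the furniture and walls round the work are solid. World frame = base frame: x ahead of the robot, y to its left, z up, the work surface at z = 0. Lengths are in m, angles in rad, forces in N, time in s.
With the tool pointing down it reaches from about 0.35 to 0.975 m from the base axis. Payload 4.9 kg.
Tool frame: the origin (TCP) lies on the mounting face of the last link; the fingertips stand 173 mm ahead of it and the grasp point (between the pads) lies 155 mm ahead of it; z points along the fingers, y is the direction in which the jaws open and shut (so a half turn about z gives the same grasp; the last joint's range is limited). The gripper opens to 85 mm and grips with 20 to 120 N. Pads are 22 mm wide; open, the fingers measure 114 mm over their backs; the gripper's body (76 mm by 85 mm) begins 54 mm behind the grasp point. The pads swing forward as they close: fully open they stand 13 mm farther back than shut.
Start: joints at [1.038, 0.053, 1.613, -0, 1.476, -0.119], TCP at [0.251, 0.572, 0.405] pointing down, gripper open.
Joint ranges: [-3.01, 3.01], [-1.01, 2.22], [0.06, 2.58], [-1.02, 4.17], [0.09, 2.62], [-3.14, 3.14]. Speed limits (rad/s): [2.57, 2.57, 3.14, 3.14, 3.14, 3.14].

### API

Orientations are given as a rotation vector (axis times angle).
In Python, from rig import manip gives the robot as it stands.
- The arm moves only by the tool arm_command, never from a script. Its argument "increments" is a list of rows, each a list of 5 numbers: the shift along the world's x, y, z in m, then the turn about the world's z in rad, then the opening, from 0 (shut) to 1 (fully open). A call has 1 to 20 rows; each row shifts and turns the commanded pose from where the row before left it; what a row does not reach is not made up. A row lasts 1/12 s, in which the tool goes at most 41.7 mm and 7.16 degrees, less where a joint would pass 70% of its speed; a pose out of reach is approached as far as the arm can. A call is refused whole if a number of a shift passes 0.0417 or a number of a turn 0.125, either way. A call with a gripper value outside its range is refused whole. The fingers move at their own pace and stop on an object; "grip_force" is the grip in N (left out, the last holds). Time passes only in rows, so rows that do not move let the fingers close. It gives the time, the measured TCP pose, the force and the opening at its end, in the units of the state.
- manip.observe(): the state, without advancing time (a new reading comes with each control period).
- manip.read_camera(name): name is "scene" or "side" or "wrist"; returns the picture (480x640x3 uint8, red, green, blue); there is no depth.
- manip.get_calibration(name): a dict with "fx", "fy", "cx", "cy" (pixels), "dist" ([k1, k2, p1, p2, k3] as OpenCV has them; the pictures are not rectified), "xyz" and "orientation" of the camera in the world; the wrist camera has in their place "mount" (4x4, takes a point from camera to tool coordinates, whose origin is the TCP and whose axes are the flange's). Camera axes: x right, y down, z forward; pixel columns grow to the right and rows downward; lengths in m; the calibration is good to about 2 mm. A picture is of the moment at which its call begins: read the wrist's pose just before it. get_calibration takes no time and is no camera call.
- manip.close_job(): hands the job in, once; it reports no verdict.
The state is a dict: "clock": time; "q": joint angles; "joint_vel": joint speeds; "tau": joint torques, N m; "position": TCP position; "orientation": TCP orientation; "force": force on the tool from outside, world axes, zero at the start; "moment": the same for the moment, N m; "opening": finger opening in m.
Only numpy, scipy, OpenCV 4.12 (cv2) and the standard library are available. Lean on these libraries where they do the work, as an engineer would, in place of code of your own. Each camera call takes 0.05 s, during which the arm holds its last target. There are 200 camera calls.

## Working session

There is one attempt and no reset: what is moved stays moved. The work goes in short steps, Python scripts to look and compute and a tool call to move; the robot and the scene stay as the last step left them, time stands still between calls to the robot, and variables do not carry over. Pictures are saved under pics/ and viewed, about 8 in all and at most 12, crops included, and the job is handed in when it is done.

Besides the shell and the picture viewer there is one more tool, called after "Emit:" by a JSON object that holds its "api" and its "payload". arm_command: Moves the arm, as the interface text tells. Its arguments: {"type":"object","properties":{"increments":{"type":"array","items":{"type":"array","items":{"type":"number"}}},"grip_force":{"type":"number"}},"required":["increments"]}

```bash
mkdir -p pics; ls; python3 - <<'E'
from rig import manip
import cv2,numpy as np
s=manip.observe();print(s)
for n in("scene","side","wrist"):
    c=manip.get_calibration(n);print(n,c)
    im=manip.read_camera(n);cv2.imwrite(f"pics/{n}0.png",im[:,:,::-1])
E
```

```text
pics
{'clock': 0.0, 'q': array([ 1.03801912e+00,  5.33678943e-02,  1.61434323e+00, -1.68706931e-06,
        1.47597586e+00, -1.18988953e-01]), 'joint_vel': array([ 3.64543298e-04, -9.80038955e-04,  1.67333431e-03,  4.75521685e-05,
        2.14313926e-03, -1.38621974e-03]), 'tau': array([ 6.75354386e-04, -3.93685591e+01, -3.70174205e+01, -5.75154695e-05,
        7.11604502e-03,  9.04039979e-06]), 'position': array([0.25115219, 0.57201513, 0.40342638]), 'orientation': array([-0.64521195, -3.07393784,  0.0031168 ]), 'force': array([-0.68876455,  0.3483222 ,  0.93059045]), 'moment': array([-0.02881174, -0.07024336, -0.01169105]), 'opening': 0.08524442647388139}
scene {'fx': 516.4756279036585, 'fy': 516.4756279036585, 'cx': 328.22089018898214, 'cy': 235.33989379731864, 'dist': array([0.00213202, 0.        , 0.        , 0.        , 0.        ]), 'xyz': array([-0.07969904, -0.68140213,  0.992332  ]), 'orientation': array([-2.22167389,  0.79504766, -0.35348119])}
side {'fx': 530.7584151214048, 'fy': 530.7584151214048, 'cx': 308.3700638271703, 'cy': 236.77786939893585, 'dist': array([-0.08778869,  0.        ,  0.        ,  0.        ,  0.        ]), 'xyz': array([ 0.24121154, -1.04828448,  0.773308  ]), 'orientation': array([-2.09012374,  0.25431772, -0.12277361])}
wrist {'fx': 350.9191905254985, 'fy': 350.9191905254985, 'cx': 322.0552273099203, 'cy': 235.78364925523067, 'dist': array([-0.02055808,  0.        ,  0.        ,  0.        ,  0.        ]), 'mount': array([[ 5.11831860e-04, -9.57113950e-01, -2.89711278e-01,
         7.33833924e-02],
       [ 9.99999182e-01,  8.29394495e-04, -9.73360792e-04,
        -5.30544902e-04],
       [ 1.17190213e-03, -2.89710543e-01,  9.57113592e-01,
         3.11648042e-02],
       [ 0.00000000e+00,  0.00000000e+00,  0.00000000e+00,
         1.00000000e+00]])}
```

View pics/scene0.png

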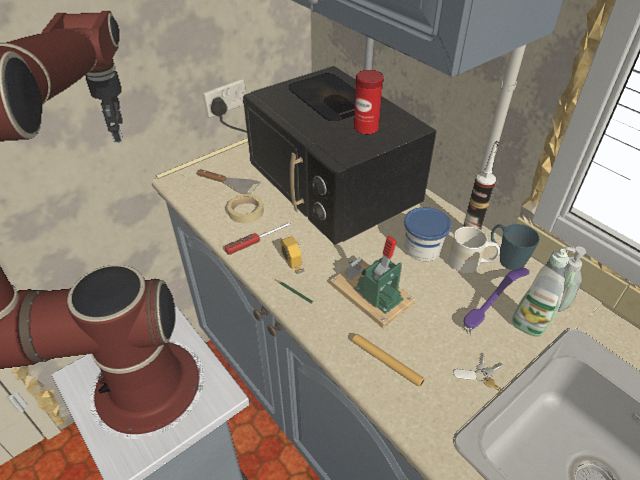

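View pics/side0.png

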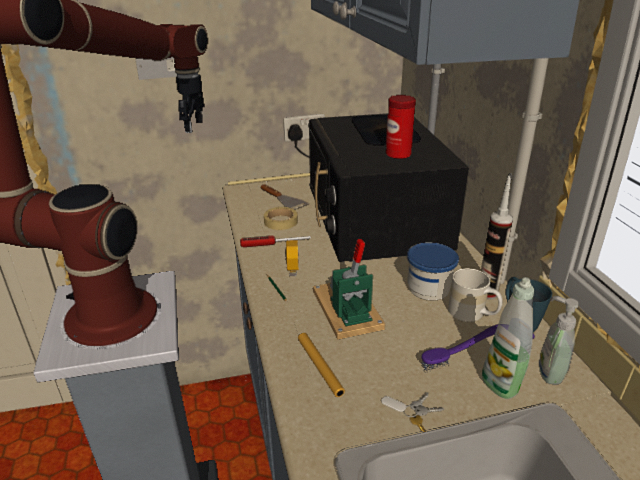

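Scene: tube from (352,340) to (420,381), vice on its board around (375,285), lever red at (388,250) with the stop at the far left end. Side: tube (302,337)–(340,390), mouth facing the camera.

```bash
cat > h.py <<'E'
from rig import manip
import cv2,numpy as np
from scipy.spatial.transform import Rotation as R
def cam(n,s=None):
    c=manip.get_calibration(n);K=np.array([[c['fx'],0,c['cx']],[0,c['fy'],c['cy']],[0,0,1]])
    if n=='wrist':
        T=np.eye(4);T[:3,:3]=R.from_rotvec(s['orientation']).as_matrix();T[:3,3]=s['position'];T=T@c['mount']
        return K,c['dist'],T[:3,3],T[:3,:3]
    return K,c['dist'],c['xyz'],R.from_rotvec(c['orientation']).as_matrix()
def rays(C,uv):
    K,d,p,M=C;u=cv2.undistortPoints(np.array(uv,float).reshape(-1,1,2),K,d).reshape(-1,2)
    return np.c_[u,np.ones(len(u))]@M.T
def onz(C,uv,z):
    r=rays(C,uv);return C[2]+r*((z-C[2][2])/r[:,2])[:,None]
def proj(C,P):
    K,d,p,M=C;return cv2.projectPoints((np.array(P,float)-p)@M,np.zeros(3),np.zeros(3),K,d)[0].reshape(-1,2)
E
python3 - <<'E'
from h import *
a=cv2.imread('pics/scene0.png')[225:395,310:440];b=cv2.imread('pics/side0.png')[230:400,270:400]
cv2.imwrite('pics/c0.png',np.hstack([cv2.resize(x,None,fx=3,fy=3,interpolation=cv2.INTER_CUBIC) for x in(a,b)]))
for n,box in(('scene',(330,320,440,395)),('side',(285,325,350,400))):
    im=cv2.imread(f'pics/{n}0.png');h=cv2.cvtColor(im,cv2.COLOR_BGR2HSV)
    m=cv2.inRange(h,(10,120,60),(30,255,255));k=np.zeros_like(m);x0,y0,x1,y1=box;k[y0:y1,x0:x1]=m[y0:y1,x0:x1]
    cs=max(cv2.findContours(k,0,1)[0],key=cv2.contourArea)
    r=cv2.minAreaRect(cs);bp=cv2.boxPoints(r);C=cam(n)
    e=sorted([(np.linalg.norm(bp[i]-bp[(i+1)%4]),i) for i in range(4)])[:2]
    mids=[(bp[i]+bp[(i+1)%4])/2 for _,i in e]
    P=onz(C,mids,.011);print(n,r,mids,P.round(3),np.linalg.norm(P[0]-P[1]),P.mean(0))
E
```

```text
scene ((387.15380859375, 359.26922607421875), (81.54093170166016, 9.15255355834961), 33.6900634765625) [array([353.2307 , 336.65384], dtype=float32), array([421.0769, 381.8846], dtype=float32)] [[ 0.415 -0.189  0.011]
 [ 0.45  -0.367  0.011]] 0.18111814336911702 [ 0.43224397 -0.27782398  0.011     ]
side ((320.73077392578125, 364.3461608886719), (74.607177734375, 11.371355056762695), 56.3099365234375) [array([300.03845, 333.3077 ], dtype=float32), array([341.4231, 395.3846], dtype=float32)] [[ 0.415 -0.183  0.011]
 [ 0.452 -0.376  0.011]] 0.19626089973290783 [ 0.43361045 -0.27921734  0.011     ]
```

View pics/c0.png

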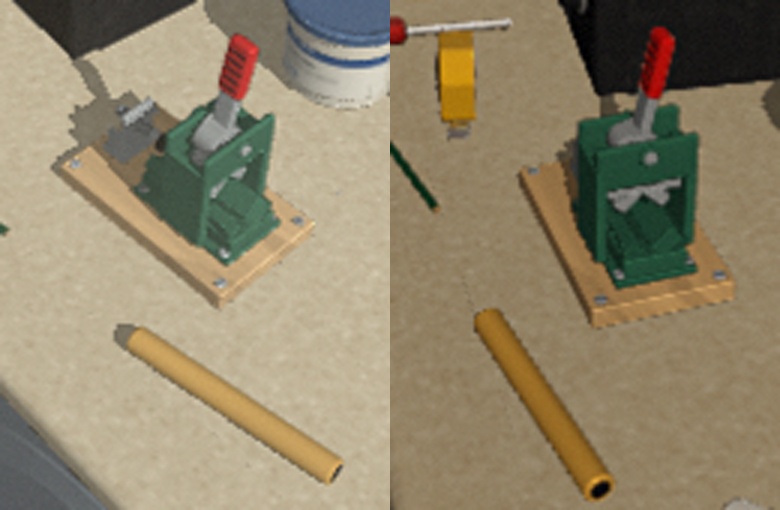

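The crops show the vice's board top corners: scene (330,280), (383,323), (415,300); side (313,287), (338,334), (384,325). The lever is open, leaning away.

```bash
python3 - <<'E'
from h import *
# local corners: left-far(-56,92), mouth-left(-56,-92), mouth-right(56,-92)
for n,uv in(('scene',[(330,280),(383,322.7),(415,299.7)]),('side',[(313.3,286.7),(338.3,334.3),(384.3,324.7)])):
    P=onz(cam(n),uv,.018);y=(P[0]-P[1]);print(n,P.round(4),np.linalg.norm(y),np.linalg.norm(P[2]-P[1]),(P[0]+P[2])/2,'yaw y', np.degrees(np.arctan2(-y[0],y[1])),'yaw x',np.degrees(np.arctan2(*(P[2]-P[1])[[1,0]])))
    # lever pin / tip check
E
```

```text
scene [[ 0.4796 -0.0279  0.018 ]
 [ 0.4908 -0.2071  0.018 ]
 [ 0.5988 -0.2067  0.018 ]] 0.1795226119103185 0.10800992835593921 [ 0.5391997  -0.11730207  0.018     ] yaw y 3.58642120124811 yaw x 0.23163471294426508
side [[ 0.4818 -0.0325  0.018 ]
 [ 0.4922 -0.2144  0.018 ]
 [ 0.5983 -0.2095  0.018 ]] 0.18222332993436208 0.10621595543443209 [ 0.5400199  -0.12096924  0.018     ] yaw y 3.27788904313203 yaw x 2.6634596713393646
```

Emit:
{"api": "arm_command", "payload": {"increments": [[0,-0.0243,0,-0.114,1],[0,-0.0243,0,-0.114,1],[0,-0.0243,0,-0.114,1],[0,-0.0243,0,-0.114,1],[0,-0.0243,0,-0.114,1],[0,-0.0243,0,-0.114,1],[0,-0.0243,0,-0.114,1],[0,-0.0243,0,-0.114,1],[0,-0.0243,0,-0.114,1],[0,-0.0243,0,-0.114,1],[0.011,-0.0243,0,-0.114,1],[0.011,-0.0243,0,-0.114,1],[0.011,-0.0243,0,-0.114,1],[0.011,-0.0243,0,-0.114,1],[0.011,-0.0243,0,-0.114,1],[0.011,-0.0243,0,-0.114,1],[0.011,-0.0243,0,-0.114,1],[0.011,-0.0243,0,-0.114,1]]}}

```text
clock: 1.65
position: [0.3394, 0.1336, 0.4045]
orientation: [2.967, 1.033, 0.0]
force: [0.1, 0.3, -0.4]
opening: 0.0853
```

Emit:
{"api": "arm_command", "payload": {"increments": [[0.011,-0.0243,0,-0.114,1],[0.011,-0.0243,0,-0.114,1],[0.011,-0.0243,0,-0.114,1],[0.011,-0.0243,0,-0.114,1],[0.011,-0.0243,0,-0.114,1],[0.011,-0.0243,0,-0.114,1],[0.011,-0.0243,0,-0.114,1],[0.011,-0.0243,0,-0.114,1],[0.011,-0.0243,0,-0.114,1],[0.011,-0.0243,0,-0.114,1],[0,-0.0243,0,-0.114,1],[0,-0.0243,0,-0.114,1],[0,-0.0243,0,-0.114,1],[0,-0.0243,0,-0.114,1],[0,-0.0243,0,-0.114,1],[0,-0.0243,0,-0.114,1],[0,-0.0243,0,-0.114,1],[0,-0.0243,0,-0.114,1],[0,0,0,0,1],[0,0,0,0,1]]}}

```text
clock: 3.32
position: [0.449, -0.3034, 0.4042]
orientation: [-2.426, 1.996, 0.002]
force: [-0.7, 0.3, 0.2]
opening: 0.0855
```

```bash
python3 - <<'E'
from h import *
s=manip.observe();im=manip.read_camera('wrist')[:,:,::-1];cv2.imwrite('pics/w1.png',im)
np.save('w1.npy',np.r_[s['position'],s['orientation']])
M=R.from_rotvec(s['orientation']).as_matrix();print(s['clock'],s['position'],s['q'].round(2),M.round(3),s['force'])
C=cam('wrist',s)
print(proj(C,[[.432,-.278,.011],[.54,-.12,.018],[.54,-.12,.124]]))
E
```

```text
3.3167 [ 0.44904776 -0.30336927  0.40416735] [-0.73 -0.15  1.81  0.    1.48  2.22] [[ 0.193 -0.981 -0.001]
 [-0.981 -0.193  0.001]
 [-0.001  0.001 -1.   ]] [-0.72993402  0.25811742  0.20792426]
[[332.73639083 229.69318578]
 [214.9265103  341.98479994]
 [180.22421138 411.20141518]]
```

View pics/w1.png

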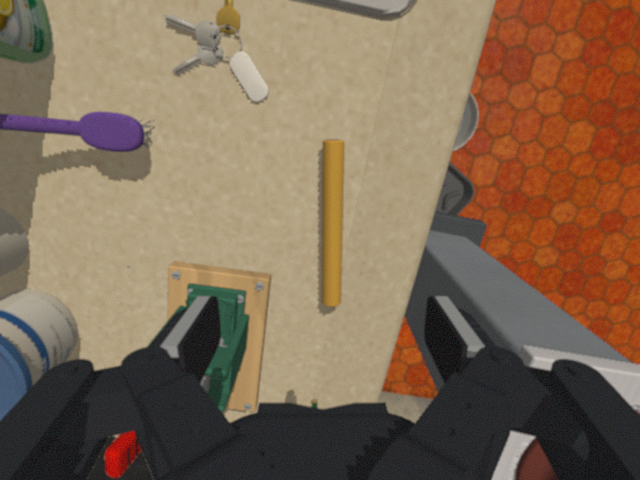

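Wrist view: tube from (333,140) to (332,305), board top corners near (171,263), (271,273), (257,411), the V-bed beginning at about (188..246, 290).

```bash
python3 - <<'E'
from h import *
v=np.load('w1.npy');C=cam('wrist',dict(position=v[:3],orientation=v[3:]))
im=cv2.imread('pics/w1.png');h=cv2.cvtColor(im,cv2.COLOR_BGR2HSV);m=cv2.inRange(h,(12,140,80),(28,255,255));k=np.zeros_like(m);k[120:325,310:360]=m[120:325,310:360]
c=max(cv2.findContours(k,0,1)[0],key=cv2.contourArea);r=cv2.minAreaRect(c);print(r)
bp=cv2.boxPoints(r);o=bp[np.argsort(bp[:,1])];e=[(o[0]+o[1])/2,(o[2]+o[3])/2]
P=onz(C,e,.014);print(P,np.linalg.norm(P[0]-P[1]),P.mean(0));d=P[1]-P[0];print('yaw',np.degrees(np.arctan2(-d[0],d[1])))
B=onz(C,[(171,263),(271,273),(257,411)],.018);print(B.round(4),np.linalg.norm(B[0]-B[1]),np.linalg.norm(B[2]-B[1]))
a=B[0]-B[1];b=B[2]-B[1];print(np.degrees(np.arctan2(a[1],a[0])),np.degrees(np.arctan2(-b[0],b[1])))
y=b/np.linalg.norm(b);print('origin', (B[0]+B[1])/2+y*.092)
cv2.imwrite('pics/w1c.png',cv2.resize(im[250:430,150:290],None,fx=4,fy=3.3,interpolation=cv2.INTER_CUBIC))
E
```

```text
((332.5035705566406, 222.99644470214844), (20.07142448425293, 166.0532684326172), 0.41219276189804077)
[[ 0.4504908  -0.36915408  0.014     ]
 [ 0.41496059 -0.19023837  0.014     ]] 0.18240950188708902 [ 0.43272569 -0.27969622  0.014     ]
yaw 11.23202823358627
[[ 0.5973 -0.2092  0.018 ]
 [ 0.4888 -0.2188  0.018 ]
 [ 0.478  -0.0306  0.018 ]] 0.10888728647650261 0.18849227621235154
5.024385692938674 3.2990554709919406
origin [ 0.5377675 -0.1221471  0.018    ]
```

View pics/w1c.png

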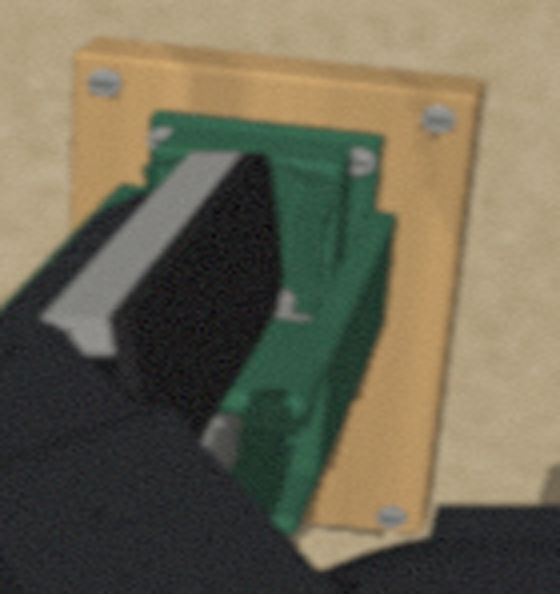

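Emit:
{"api": "arm_command", "payload": {"increments": [[-0.006,-0.0306,0,0,1],[0,0,-0.03,0,1],[0,0,-0.03,0,1],[0,0,-0.03,0,1],[0,0,-0.03,0,1],[0,0,-0.03,0,1],[0,0,-0.03,0,1],[0,0,-0.02,0,1],[0,0,-0.02,0,1],[0,0,0,0,1],[0,0,0,0,1]]}}

```text
clock: 4.28
position: [0.4431, -0.3318, 0.1838]
orientation: [-2.428, 1.993, 0.005]
force: [-1.0, -1.0, 0.5]
opening: 0.0851
```

Emit:
{"api": "arm_command", "payload": {"increments": [[0,-0.001,-0.006,0,1],[0,0,0,0,0],[0,0,0,0,0],[0,0,0,0,0],[0,0,0,0,0],[0,0,0,0,0],[0,0,0,0,0],[0,0,0,0,0],[0,0,0,0,0],[0,0,0,0,0],[0,0,0,0,0]], "grip_force": 90}}

```text
clock: 5.2
position: [0.4436, -0.3345, 0.1796]
orientation: [2.427, -1.995, 0.001]
force: [-0.7, 1.4, 5.6]
opening: 0.0182
```

Emit:
{"api": "arm_command", "payload": {"increments": [[0,0,0.01,0,0],[0,0,0.02,0,0],[0,0,0.03,0,0],[0,0,0.04,0,0],[0,0,0,0,0],[0,0,0,0,0],[0,0,0,0,0]]}}

```text
clock: 5.78
position: [0.4429, -0.3338, 0.2779]
orientation: [2.427, -1.995, -0.002]
force: [-0.5, 0.1, -4.8]
opening: 0.0184
```

```bash
python3 - <<'E'
from h import *
s=manip.observe();im=manip.read_camera('wrist')[:,:,::-1];cv2.imwrite('pics/w2.png',im)
sd=manip.read_camera('side')[:,:,::-1];cv2.imwrite('pics/s2.png',sd);cv2.imwrite('pics/sc2.png',manip.read_camera('scene')[:,:,::-1])
np.save('w2.npy',np.r_[s['position'],s['orientation']]);print(s['position'],s['force'],s['moment'],s['opening'])
c=cv2.resize(sd[220:400,240:390],None,fx=3.3,fy=3.3,interpolation=cv2.INTER_CUBIC)[:594]
a=cv2.resize(im[200:480,180:460],(300,300));b=np.zeros((594,300,3),np.uint8);b[:300]=a
cv2.imwrite('pics/c2.png',np.hstack([c,b]))
E
```

```text
[ 0.44286358 -0.33377262  0.27788087] [-0.50436373  0.08593506 -4.80265614] [-0.20147227 -0.07935137  0.00405961] 0.018427624635829854
```

View pics/c2.png

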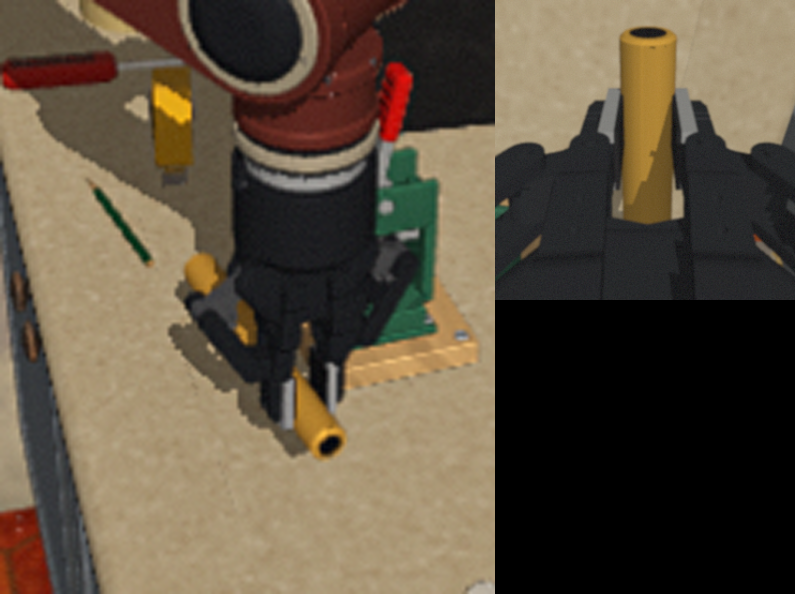

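The tube is held well (near end at side px (339,354), far end near (301,300)); checking its level.

```bash
python3 - <<'E'
from h import *
g=np.array([.443,-.334]);n=np.array([.981,.195]);u=np.array([-.195,.981])
for nm in('side','scene'):
    im=cv2.imread('pics/s2.png' if nm=='side' else 'pics/sc2.png');h=cv2.cvtColor(im,cv2.COLOR_BGR2HSV);m=cv2.inRange(h,(12,140,60),(28,255,255))
    C=cam(nm)
    for s in(-.034,.146):
        for z in (.10,.115,.13): pass
        p=proj(C,[[*(g+s*u),.113]])[0];x,y=p.astype(int);w=m[y-14:y+14,x-14:x+14];print(nm,s,p.round(1),'mask rows',np.nonzero(w.any(1))[0][[0,-1]]+y-14,'cols',np.nonzero(w.any(0))[0][[0,-1]]+x-14 if w.any() else None)
C=cam('side')
for uv in((339.4,353.9),(301.5,300.5)):
    r=rays(C,[uv])[0];t=((g-C[2][:2])@n)/(r[:2]@n);P=C[2]+t*r;print(P,(P[:2]-g)@u)
E
```

```text
side -0.034 [339.8 352.5] mask rows [338 358] cols [329 344]
side 0.146 [299.4 297.8] mask rows [297 308] cols [285 308]Traceback (most recent call last):
  File "<stdin>", line 8, in <module>
IndexError: index 0 is out of bounds for axis 0 with size 0
```

```bash
python3 - <<'E'
from h import *
from scipy.optimize import least_squares
v=np.load('w1.npy');W=cam('wrist',dict(position=v[:3],orientation=v[3:]))
A,B,D=(-.056,.092,.018),(-.056,-.092,.018),(.056,-.092,.018)
obs=[(cam('scene'),A,(330,280)),(cam('scene'),B,(383,322.7)),(cam('scene'),D,(415,299.7)),(cam('side'),A,(313.3,286.7)),(cam('side'),B,(338.3,334.3)),(cam('side'),D,(384.3,324.7)),(W,D,(169.5,267.6)),(W,B,(269.5,279.4)),(W,A,(256,410.6))]
def f(p):
    c,s=np.cos(p[2]),np.sin(p[2]);o=[]
    for C,l,uv in obs:o+=list(proj(C,[[p[0]+c*l[0]-s*l[1],p[1]+s*l[0]+c*l[1],l[2]]])[0]-uv)
    return o
r=least_squares(f,[.54,-.12,.06]);p=r.x;print(p,np.degrees(p[2]));print(np.array(r.fun).reshape(-1,2).round(1))
c,s=np.cos(p[2]),np.sin(p[2])
def w(l):return np.array([p[0]+c*l[0]-s*l[1],p[1]+s*l[0]+c*l[1],l[2]])
for n,l in dict(mouth=(0,-.045,.056),bridgeL=(-.039,-.023,.124),bridgeR=(.039,-.023,.124),tip=(.0252,0,.1988),bedL=(-.02,-.045,.056),bedR=(.02,-.045,.056)).items(): print(n,w(l).round(4),'side',proj(cam('side'),[w(l)]).round(1),'scene',proj(cam('scene'),[w(l)]).round(1))
im=cv2.imread('pics/side0.png').copy();big=cv2.resize(im[235:345,305:395],None,fx=5,fy=5,interpolation=cv2.INTER_CUBIC)
im2=cv2.imread('pics/scene0.png');b2=cv2.resize(im2[225:335,325:420],None,fx=3,fy=5*1.0,interpolation=cv2.INTER_CUBIC)
for l in((-.02,-.045,.056),(.02,-.045,.056),(-.039,-.023,.124),(.039,-.023,.124),(.0252,0,.1988)):
    q=proj(cam('side'),[w(l)])[0];cv2.circle(big,tuple(((q-[305,235]+.5)*5).astype(int)),3,(255,0,255),-1)
    q=proj(cam('scene'),[w(l)])[0];cv2.circle(b2,tuple(((q-[325,225]+.5)*[3,5]).astype(int)),3,(255,0,255),-1)
cv2.imwrite('pics/c3.png',np.hstack([big,b2]))
E
```

```text
[ 0.53975281 -0.1166157   0.05311926] 3.043509510029537
[[-0.2  0.1]
 [ 0.7  1.6]
 [ 0.1 -0.6]
 [-1.6 -0.9]
 [-1.9 -0.6]
 [ 0.4 -1.3]
 [-1.7 -2. ]
 [ 0.6 -0.3]
 [-0.1  2.1]]
mouth [ 0.5421 -0.1616  0.056 ] side [[353.7 301.9]] scene [[386.6 289.7]]
bridgeL [ 0.502  -0.1417  0.124 ] side [[334.  274.1]] scene [[370.3 273.5]]
bridgeR [ 0.5799 -0.1375  0.124 ] side [[367.8 267.9]] scene [[393.5 256.9]]
tip [ 0.5649 -0.1153  0.1988] side [[359.2 234.3]] scene [[385.  231.3]]
bedL [ 0.5222 -0.1626  0.056 ] side [[345.1 303.6]] scene [[380.8 294.1]]
bedR [ 0.5621 -0.1605  0.056 ] side [[362.2 300.2]] scene [[392.2 285.4]]
```

View pics/c3.png

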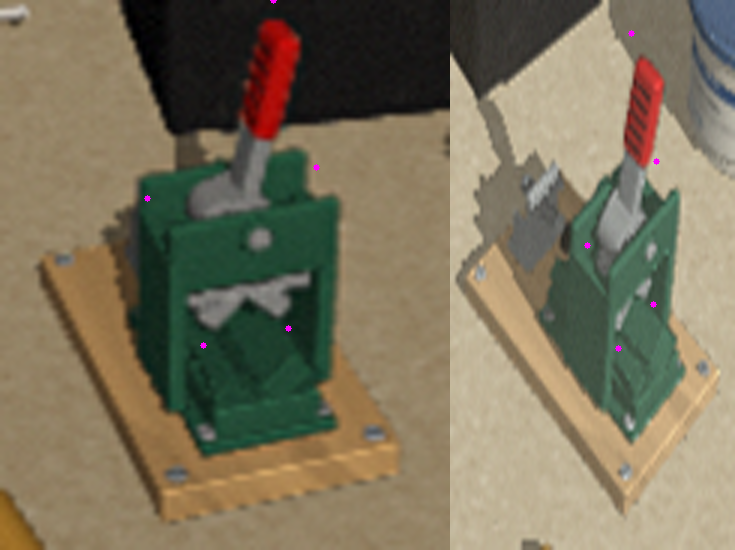

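Dots from the board fit sit 5–7 px above the bridge corners and lever tip in both views: the board is evidently not centred on the vice's origin. Fit to the bridge itself.

```bash
python3 - <<'E'
from h import *
from scipy.optimize import least_squares
v=np.load('w1.npy');W=cam('wrist',dict(position=v[:3],orientation=v[3:]))
S,E=cam('side'),cam('scene')
L,Rr,T=(-.039,-.023,.124),(.039,-.023,.124),(.0252,0,.1988)
A,B,D=(-.056,.092,.018),(-.056,-.092,.018),(.056,-.092,.018)
obs=[(S,L,(338.9,280.1)),(S,Rr,(372.1,274.7)),(E,L,(376.2,276.9)),(E,Rr,(401.2,262.9)),(S,T,(360.1,240)),(E,T,(391.2,236.5))]
ob2=[(E,A,(330,280)),(E,B,(383,322.7)),(E,D,(415,299.7)),(S,A,(313.3,286.7)),(S,B,(338.3,334.3)),(S,D,(384.3,324.7)),(W,D,(169.5,267.6)),(W,B,(269.5,279.4)),(W,A,(256,410.6))]
def f(p):
    c,s=np.cos(p[2]),np.sin(p[2]);o=[]
    for C,l,uv in obs+ob2:
        y=l[1]+(p[3] if l[2]<.02 else 0)
        o+=list(proj(C,[[p[0]+c*l[0]-s*y,p[1]+s*l[0]+c*y,l[2]]])[0]-uv)
    return o
r=least_squares(f,[.54,-.13,.06,0]);p=r.x;print(p,np.degrees(p[2]));print(np.array(r.fun).reshape(-1,2).round(1).tolist())
c,s=np.cos(p[2]),np.sin(p[2]);print('mouth',p[0]+s*.045,p[1]-c*.045)
np.save('vice.npy',p)
E
```

```text
[ 0.54073997 -0.13819659  0.05280498  0.02157659] 3.0255024671490514
[[-1.7, -0.4], [-0.7, -1.4], [1.0, 2.0], [-0.8, -1.0], [2.7, -0.7], [0.9, -0.3], [-0.3, 0.1], [0.6, 1.7], [0.1, -0.6], [-1.6, -0.9], [-2.0, -0.6], [0.3, -1.3], [-1.6, -2.0], [0.8, -0.3], [0.0, 2.1]]
mouth 0.5431150879987708 -0.18313386152674888
```

Emit:
{"api": "arm_command", "payload": {"increments": [[0.0182,-0.0025,0,-0.0238,0],[0.0182,-0.0025,0,-0.0238,0],[0.0182,-0.0025,0,-0.0238,0],[0.0182,-0.0025,0,-0.0238,0],[0.0182,-0.0025,0,-0.0238,0],[0.0182,-0.0025,0,-0.0238,0],[0,0,-0.02,0,0],[0,0,-0.02,0,0],[0,0,-0.006,0,0],[0,0,0,0,0],[0,0,0,0,0],[0,0,0,0,0]]}}

```text
clock: 6.93
position: [0.5526, -0.3494, 0.2335]
orientation: [-2.278, 2.163, -0.002]
force: [1.4, -0.3, -2.5]
opening: 0.0184
```

```bash
python3 - <<'E'
from h import *
s=manip.observe();im={n:np.ascontiguousarray(manip.read_camera(n)[:,:,::-1]) for n in('side','scene')}
M=R.from_rotvec(s['orientation']).as_matrix();print(s['clock'],s['position'],np.degrees(np.arctan2(-M[1,1],-M[0,1])),s['force'],s['moment'])
p=np.load('vice.npy');c,sn=np.cos(p[2]),np.sin(p[2])
def w(l):return np.array([p[0]+c*l[0]-sn*l[1],p[1]+sn*l[0]+c*l[1],l[2]])
out=[]
for n,(x0,y0,x1,y1) in(('side',(310,250,400,390)),('scene',(350,240,440,380))):
    for k in im: cv2.imwrite(f'pics/{k}4.png',im[k])
    b=cv2.resize(im[n][y0:y1,x0:x1],None,fx=4.2,fy=4.2,interpolation=cv2.INTER_CUBIC)
    for l in((0,-.045,.056),(0,-.065,.056),(0,-.245,.061)):
        q=proj(cam(n),[w(l)])[0];cv2.circle(b,tuple(((q-[x0,y0]+.5)*4.2).astype(int)),2,(255,0,255),-1)
    out.append(b)
cv2.imwrite('pics/c4.png',np.hstack(out))
E
```

```text
6.9333 [ 0.55263079 -0.34942873  0.2335006 ] 2.956533085961022 [ 1.44508599 -0.26702992 -2.53836311] [-0.16096805 -0.00141072 -0.01403295]
```

View pics/c4.png

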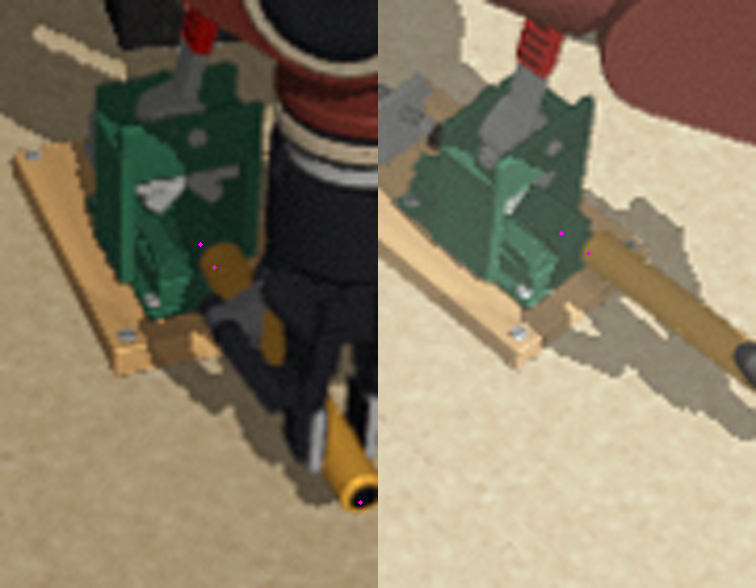

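```bash
python3 - <<'E'
from h import *
p=np.load('vice.npy');c,sn=np.cos(p[2]),np.sin(p[2])
def w(l):return np.array([p[0]+c*l[0]-sn*l[1],p[1]+sn*l[0]+c*l[1],l[2]])
for n,l,o in(('side',(0,-.025,.1145),(356.3,282.1)),('scene',(0,-.025,.1145),(391.8,274.5)),('side',(0,-.0145,.0755),(353.1,292.5)),('side',(.0,-.056,.02),(None))):
    q=proj(cam(n),[w(l)])[0];print(n,l,q,o)
    if o:
      # solve x,y shift at known z
      P=onz(cam(n),[o],l[2])[0]-w(l);print('shift local x,y mm',(c*P[0]+sn*P[1])*1e3,(-sn*P[0]+c*P[1])*1e3)
# tube tip from c4: side tip ~ (218,265), scene ~(595,255)  -> triangulate
for n,uv,o in(('side',(218,262),(310,250)),('scene',(595-378,254),(350,240))):
    P=onz(cam(n),[np.array(uv)/4.2+o-.5],.058)[0]-w((0,0,0));print(n,'tip local',c*P[0]+sn*P[1],-sn*P[0]+c*P[1])
E
```

```text
side (0, -0.025, 0.1145) [354.66771576 280.595478  ] (356.3, 282.1)
shift local x,y mm 1.3547157746628624 -6.2650243133332095
scene (0, -0.025, 0.1145) [389.26350145 273.53269633] (391.8, 274.5)
shift local x,y mm 2.102573154098221 -5.911788713848646
side (0, -0.0145, 0.0755) [352.46205876 292.4954274 ] (353.1, 292.5)
shift local x,y mm 1.3274064740386349 -0.44322031328993056
side (0.0, -0.056, 0.02) [358.38563114 323.71839152] None
side tip local 0.002660571904765704 -0.06352004411672868
scene tip local 0.0010568598822896331 -0.06836060475557236
```

Emit:
{"api": "arm_command", "payload": {"increments": [[-0.0005,0.01,-0.002,0,0],[-0.0005,0.01,0,0,0],[-0.0005,0.008,0,0,0],[-0.0004,0.006,0,0,0],[-0.0003,0.006,0,0,0],[0,0,0,0,0],[0,0,0,0,0]]}}

```text
clock: 7.62
position: [0.5504, -0.3087, 0.2308]
orientation: [2.279, -2.162, 0.0]
force: [0.4, -0.2, -2.8]
opening: 0.0188
```

Emit:
{"api": "arm_command", "payload": {"increments": [[0,0,-0.002,0,0],[0,0,0,0,0],[0,0,0,0,0]]}}

```text
clock: 7.87
position: [0.5502, -0.3095, 0.2285]
orientation: [2.278, -2.164, -0.0]
force: [0.6, 0.4, -3.0]
opening: 0.0186
```

Emit:
{"api": "arm_command", "payload": {"increments": [[0,0,-0.002,0,0],[0,0,0,0,0],[0,0,0,0,0]]}}

```text
clock: 8.12
position: [0.5503, -0.3093, 0.2265]
orientation: [-2.278, 2.163, 0.0]
force: [-0.2, -0.0, -3.1]
opening: 0.0185
```

Emit:
{"api": "arm_command", "payload": {"increments": [[0,0,-0.0015,0,0],[0,0,0,0,0],[0,0,0,0,0]]}}

```text
clock: 8.37
position: [0.5504, -0.3093, 0.2253]
orientation: [-2.278, 2.163, -0.0]
force: [0.0, -0.2, -2.4]
opening: 0.0183
```

Emit:
{"api": "arm_command", "payload": {"increments": [[0,0,-0.0015,0,0],[0,0,0,0,0],[0,0,0,0,0]]}}

```text
clock: 8.62
position: [0.5504, -0.3093, 0.2239]
orientation: [-2.278, 2.163, -0.001]
force: [0.6, -1.6, -1.5]
opening: 0.0184
```

Emit:
{"api": "arm_command", "payload": {"increments": [[0,0,-0.0015,0,0],[0,0,0,0,0],[0,0,0,0,0]]}}

```text
clock: 8.87
position: [0.5504, -0.3093, 0.2224]
orientation: [-2.278, 2.163, -0.001]
force: [-0.3, -0.6, -0.1]
opening: 0.0184
```

Emit:
{"api": "arm_command", "payload": {"increments": [[-0.0003,0.005,0.001,0,0],[-0.0003,0.005,0,0,0],[-0.0003,0.005,0,0,0],[-0.0003,0.005,0,0,0],[0,0,0,0,0]]}}

```text
clock: 9.28
position: [0.5492, -0.2879, 0.2232]
orientation: [-2.278, 2.162, 0.001]
force: [0.9, 1.0, -0.9]
opening: 0.0183
```

Emit:
{"api": "arm_command", "payload": {"increments": [[-0.0003,0.005,0,0,0],[-0.0003,0.005,0,0,0],[-0.0003,0.005,0,0,0],[-0.0003,0.005,0,0,0],[0,0,0,0,0]]}}

```text
clock: 9.7
position: [0.5481, -0.2682, 0.2234]
orientation: [-2.278, 2.162, 0.0]
force: [1.9, -0.3, 0.1]
opening: 0.0188
```

Emit:
{"api": "arm_command", "payload": {"increments": [[-0.0003,0.005,0,0,0],[-0.0003,0.005,0,0,0],[-0.0003,0.005,0,0,0],[0,0,0,0,0]]}}

```text
clock: 10.03
position: [0.5472, -0.2533, 0.2235]
orientation: [-2.278, 2.162, -0.0]
force: [3.7, 0.5, 1.6]
opening: 0.0184
```

Emit:
{"api": "arm_command", "payload": {"increments": [[-0.0002,0.004,0,0,0],[0,0,0,0,0],[0,0,0,0,0]]}}

```text
clock: 10.28
position: [0.547, -0.2499, 0.2234]
orientation: [-2.277, 2.163, -0.0]
force: [3.2, 0.6, 1.9]
opening: 0.0185
```

Emit:
{"api": "arm_command", "payload": {"increments": [[-0.0002,0.004,0,0,0],[0,0,0,0,0],[0,0,0,0,0]]}}

```text
clock: 10.53
position: [0.5468, -0.2462, 0.2235]
orientation: [-2.278, 2.163, -0.001]
force: [3.5, -2.4, 1.9]
opening: 0.0184
```

Emit:
{"api": "arm_command", "payload": {"increments": [[0.001,0,0.0007,0,0],[0,0,0,0,0],[0,0,0,0,0]]}}

```text
clock: 10.78
position: [0.5473, -0.2462, 0.2236]
orientation: [2.278, -2.162, -0.002]
force: [1.1, -1.1, 2.0]
opening: 0.0185
```

Emit:
{"api": "arm_command", "payload": {"increments": [[-0.0001,0.003,0,0,0],[0,0,0,0,0],[0,0,0,0,0]]}}

```text
clock: 11.03
position: [0.5473, -0.2431, 0.2237]
orientation: [2.278, -2.162, -0.001]
force: [1.0, -3.6, 1.2]
opening: 0.0186
```

Emit:
{"api": "arm_command", "payload": {"increments": [[-0.0001,0.003,0,0,0],[0,0,0,0,0],[0,0,0,0,0]]}}

```text
clock: 11.28
position: [0.5472, -0.2399, 0.2237]
orientation: [2.278, -2.162, -0.002]
force: [0.4, -2.4, 1.9]
opening: 0.0182
```

Emit:
{"api": "arm_command", "payload": {"increments": [[-0.0001,0.003,0,0,0],[0,0,0,0,0],[0,0,0,0,0]]}}

```text
clock: 11.53
position: [0.5471, -0.2369, 0.2237]
orientation: [2.278, -2.163, -0.002]
force: [-0.8, -2.2, 2.1]
opening: 0.0186
```

Emit:
{"api": "arm_command", "payload": {"increments": [[-0.0001,0.002,0,0,0],[0,0,0,0,0],[0,0,0,0,0]]}}

```text
clock: 11.78
position: [0.5471, -0.2351, 0.2238]
orientation: [2.278, -2.163, -0.001]
force: [-2.0, -2.7, 2.3]
opening: 0.0183
```

Emit:
{"api": "arm_command", "payload": {"increments": [[-0.0001,0.002,0,0,0],[0,0,0,0,0],[0,0,0,0,0]]}}

```text
clock: 12.03
position: [0.547, -0.2332, 0.2239]
orientation: [2.278, -2.163, -0.0]
force: [-2.0, -5.0, 2.5]
opening: 0.0187
```

Emit:
{"api": "arm_command", "payload": {"increments": [[-0.0006,0.002,0.0003,0,0],[0,0,0,0,0],[0,0,0,0,0]]}}

```text
clock: 12.28
position: [0.5466, -0.231, 0.2241]
orientation: [-2.277, 2.163, -0.0]
force: [2.0, -2.4, 0.1]
opening: 0.0187
```

Emit:
{"api": "arm_command", "payload": {"increments": [[-0.0001,0.0015,0,0,0],[0,0,0,0,0],[0,0,0,0,0]]}}

```text
clock: 12.53
position: [0.5465, -0.2295, 0.2242]
orientation: [-2.278, 2.163, -0.0]
force: [1.4, -3.4, 0.1]
opening: 0.0185
```

Emit:
{"api": "arm_command", "payload": {"increments": [[-0.0001,0.0015,0,0,0],[0,0,0,0,0],[0,0,0,0,0]]}}

```text
clock: 12.78
position: [0.5464, -0.2281, 0.2242]
orientation: [-2.278, 2.163, -0.001]
force: [1.8, -3.9, -0.7]
opening: 0.0184
```

Emit:
{"api": "arm_command", "payload": {"increments": [[0,0.001,0,0,0],[0,0,0,0,0],[0,0,0,0,0]]}}

```text
clock: 13.03
position: [0.5463, -0.2277, 0.2244]
orientation: [2.277, -2.163, 0.002]
force: [0.8, -5.8, -1.0]
opening: 0.0181
```

Emit:
{"api": "arm_command", "payload": {"increments": [[-0.0001,0.001,0,0,0],[0,0,0,0,0],[0,0,0,0,0]]}}

```text
clock: 13.28
position: [0.5463, -0.2273, 0.2247]
orientation: [2.277, -2.162, 0.005]
force: [1.6, -9.0, -1.9]
opening: 0.0181
```

Emit:
{"api": "arm_command", "payload": {"increments": [[0,0.0008,0,0,0],[0,0,0,0,0],[0,0,0,0,0]]}}

```text
clock: 13.53
position: [0.5463, -0.227, 0.2249]
orientation: [2.276, -2.161, 0.007]
force: [0.9, -11.4, -0.9]
opening: 0.0186
```

Emit:
{"api": "arm_command", "payload": {"increments": [[0,0,0,0,0.5],[0,0,0,0,0.5],[0,0,0,0,0.5],[0,0,0,0,0.5],[0,0,0,0,0.6],[0,0,0,0,0.6]]}}

```text
clock: 14.03
position: [0.5461, -0.225, 0.224]
orientation: [-2.279, 2.163, 0.001]
force: [-0.6, -0.2, -0.2]
opening: 0.0512
```

```bash
python3 - <<'E'
from h import *
s=manip.observe();im={n:np.ascontiguousarray(manip.read_camera(n)[:,:,::-1]) for n in('side','scene')}
print(s['clock'],s['position'],s['force'],s['opening'])
for k in im: cv2.imwrite(f'pics/{k}5.png',im[k])
cv2.imwrite('pics/c5.png',np.hstack([cv2.resize(im[n][y0:y0+140,x0:x0+90],None,fx=4.2,fy=4.2,interpolation=cv2.INTER_CUBIC) for n,x0,y0 in(('side',310,240),('scene',340,230))]))
E
```

```text
14.0333 [ 0.54612379 -0.2249506   0.22395702] [-0.62304366 -0.16312397 -0.15952273] 0.051201681559621556
```

View pics/c5.png

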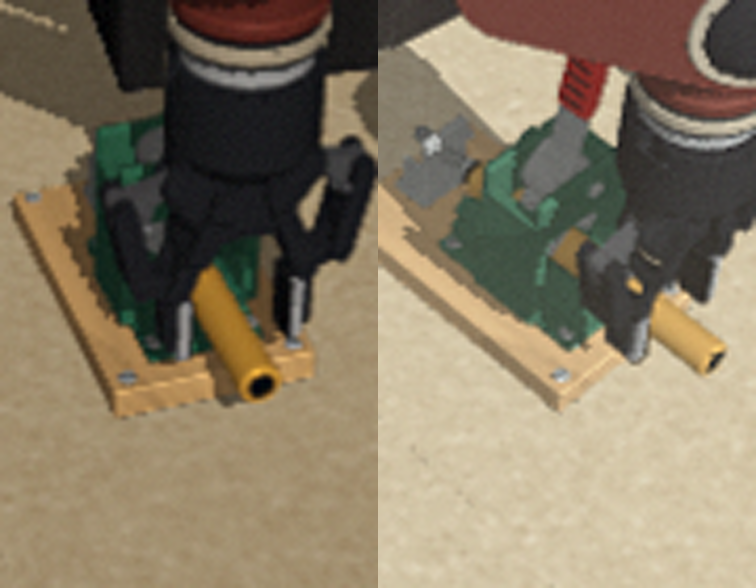

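The tube lies in the bed under the jaw, near end at side px (262,387 in the crop), fingers open and clear of it. Now shut the gripper above and go to the lever's +x side.

Emit:
{"api": "arm_command", "payload": {"increments": [[0,0,0.01,0,0.6],[0,0,0.03,0,0.6],[0,0,0.04,0,0.6],[0,0,0.04,0,0.3],[0,0,0.03,0,0],[0.027,0,0,0,0],[0.027,0,0,0,0],[0,0.03,0,0,0],[0,0.03,0,0,0],[0,0.025,0,0,0],[0,0,0,0,0],[0,0,0,0,0]]}}

```text
clock: 15.13
position: [0.6003, -0.1393, 0.375]
orientation: [-2.281, 2.161, -0.001]
force: [0.3, -0.4, 0.4]
opening: -0.0
```

```bash
python3 - <<'E'
from h import *
s=manip.observe();im={n:np.ascontiguousarray(manip.read_camera(n)[:,:,::-1]) for n in('side','scene')}
print(s['clock'],s['position'],s['force'],s['opening'])
cv2.imwrite('pics/c6.png',np.hstack([cv2.resize(im[n][y0:y0+140,x0:x0+90],None,fx=4.2,fy=4.2,interpolation=cv2.INTER_CUBIC) for n,x0,y0 in(('side',320,210),('scene',340,200))]))
r=.072;prev=None
for th in np.arange(0.,1.721,.1):
    ph=.29-th;x=r*np.sin(ph)+.006*np.cos(ph);z=.1145+r*np.cos(ph)-.006*np.sin(ph)
    if ph>0:x=max(x,.088*np.sin(ph)+.006*np.cos(ph))
    T=np.array([.542+.9986*(x+.0145),-.139+.0528*(x+.0145),z+.173]);print(round(th,2),T.round(4),None if prev is None else (T-prev).round(4));prev=T
E
```

```text
15.1333 [ 0.6002648  -0.13927441  0.3750202 ] [ 0.31871267 -0.36130245  0.41579357] -1.3753121761196556e-05
0.0 [ 0.5873 -0.1366  0.3548] None
0.1 [ 0.579  -0.137   0.3571] [-0.0084 -0.0004  0.0023]
0.2 [ 0.5703 -0.1375  0.3587] [-0.0086 -0.0005  0.0016]
0.3 [ 0.5618 -0.138   0.3596] [-0.0086 -0.0005  0.0009]
0.4 [ 0.5545 -0.1383  0.3597] [-0.0072 -0.0004  0.0002]
0.5 [ 0.5474 -0.1387  0.3592] [-0.0072 -0.0004 -0.0006]
0.6 [ 0.5403 -0.1391  0.3579] [-0.0071 -0.0004 -0.0013]
0.7 [ 0.5333 -0.1395  0.3559] [-0.0069 -0.0004 -0.002 ]
0.8 [ 0.5266 -0.1398  0.3533] [-0.0067 -0.0004 -0.0027]
0.9 [ 0.5202 -0.1402  0.35  ] [-0.0064 -0.0003 -0.0033]
1.0 [ 0.5142 -0.1405  0.346 ] [-0.006  -0.0003 -0.0039]
1.1 [ 0.5085 -0.1408  0.3415] [-0.0056 -0.0003 -0.0045]
1.2 [ 0.5034 -0.141   0.3364] [-0.0051 -0.0003 -0.0051]
1.3 [ 0.4988 -0.1413  0.3309] [-0.0046 -0.0002 -0.0056]
1.4 [ 0.4947 -0.1415  0.3249] [-0.004  -0.0002 -0.006 ]
1.5 [ 0.4913 -0.1417  0.3185] [-0.0034 -0.0002 -0.0064]
1.6 [ 0.4886 -0.1418  0.3119] [-0.0028 -0.0001 -0.0067]
1.7 [ 0.4865 -0.1419  0.305 ] [-0.0021 -0.0001 -0.0069]
```

View pics/c6.png

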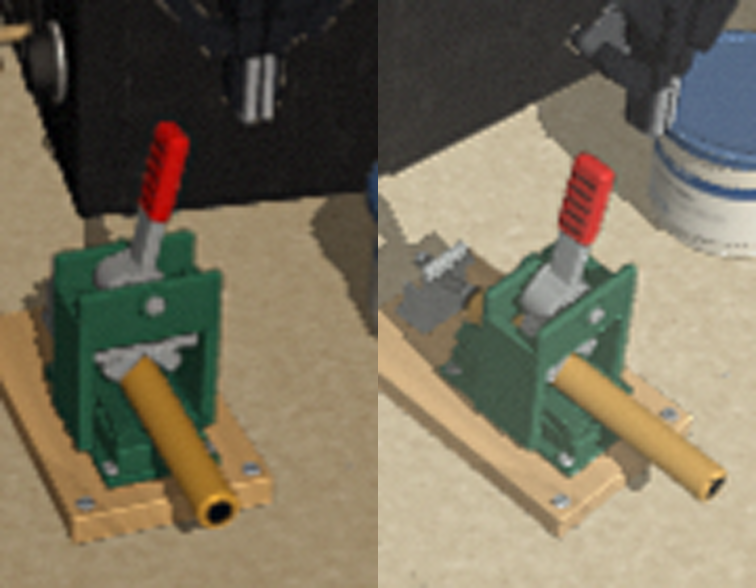

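The tube lies level in the notch; the shut fingertips stand to the right (+x) of the upright open lever, tips level with its end. Push now.

Emit:
{"api": "arm_command", "payload": {"increments": [[0,-0.001,-0.01,0,0],[-0.004,0,-0.01,0,0],[-0.008,0,0.001,0,0],[-0.004,0,0.001,0,0],[-0.004,0,0.001,0,0],[-0.004,0,0.001,0,0],[-0.004,0,0,0,0],[-0.004,0,0,0,0],[-0.004,0,0,0,0],[0,0,0,0,0]]}}

```text
clock: 16.07
position: [0.5636, -0.1413, 0.3584]
orientation: [2.278, -2.163, 0.0]
force: [0.6, -0.4, 0.8]
opening: -0.0
```

Emit:
{"api": "arm_command", "payload": {"increments": [[-0.004,0,0.0006,0,0],[-0.004,0,0.0006,0,0],[-0.0036,0,0,0,0],[-0.0036,-0.0004,-0.0003,0,0],[-0.0036,0,-0.0006,0,0],[-0.0036,-0.0004,-0.0007,0,0]]}}

```text
clock: 16.57
position: [0.5418, -0.142, 0.3585]
orientation: [-2.277, 2.162, -0.003]
force: [3.6, 1.9, 2.6]
opening: 0.0002
```

Emit:
{"api": "arm_command", "payload": {"increments": [[-0.0035,0,-0.001,0,0],[-0.0035,-0.0004,-0.001,0,0],[-0.0034,0,-0.0013,0,0],[-0.0034,-0.0004,-0.0014,0,0]]}}

```text
clock: 16.9
position: [0.5288, -0.1428, 0.3556]
orientation: [-2.275, 2.16, -0.007]
force: [5.9, 3.2, 8.7]
opening: -0.0004
```

Emit:
{"api": "arm_command", "payload": {"increments": [[-0.0033,0,-0.0018,0,0],[-0.0032,-0.0003,-0.0018,0,0],[-0.0031,0,-0.002,0,0],[-0.003,-0.0003,-0.0021,0,0],[-0.0029,0,-0.0022,0,0],[-0.0028,-0.0003,-0.0023,0,0]]}}

```text
clock: 17.4
position: [0.5114, -0.1443, 0.3462]
orientation: [-2.275, 2.159, -0.015]
force: [6.0, 1.3, 14.9]
opening: 0.0002
```

Emit:
{"api": "arm_command", "payload": {"increments": [[-0.0026,0,-0.0025,0,0],[-0.0025,-0.0003,-0.0026,0,0],[-0.0024,0,-0.0028,0,0],[-0.0023,-0.0003,-0.0028,0,0]]}}

```text
clock: 17.73
position: [0.5014, -0.1452, 0.3356]
orientation: [-2.276, 2.161, -0.015]
force: [1.6, 0.6, 14.1]
opening: -0.0
```

Emit:
{"api": "arm_command", "payload": {"increments": [[-0.0022,0,-0.0028,0,0],[-0.0021,0,-0.0029,0,0],[-0.002,0,-0.003,0,0],[-0.0019,0,-0.003,0,0]]}}

```text
clock: 18.07
position: [0.4914, -0.1449, 0.319]
orientation: [2.277, -2.163, 0.001]
force: [-0.9, 0.1, -0.5]
opening: -0.0
```

Emit:
{"api": "arm_command", "payload": {"increments": [[-0.0017,0,-0.0032,0,0],[-0.0017,0,-0.0032,0,0],[0,0,0,0,0]]}}

```text
clock: 18.32
position: [0.4873, -0.1442, 0.3101]
orientation: [2.277, -2.162, -0.006]
force: [-0.8, -0.1, -0.4]
opening: -0.0001
```

Force vanished: it snapped over centre. Retreat and look.

Emit:
{"api": "arm_command", "payload": {"increments": [[0,0,0.03,0,0],[0,0,0.04,0,0],[0,0,0.04,0,0],[-0.02,-0.03,0.03,0,0],[-0.04,-0.03,0,0,0],[-0.04,-0.03,0,0,0],[-0.04,0,0,0,0],[0,0,0,0,0],[0,0,0,0,0]]}}

```text
clock: 19.07
position: [0.3624, -0.2212, 0.4484]
orientation: [-2.275, 2.166, -0.001]
force: [0.2, 0.2, -0.1]
opening: 0.0001
```

```bash
python3 - <<'E'
from h import *
s=manip.observe();im={n:np.ascontiguousarray(manip.read_camera(n)[:,:,::-1]) for n in('side','scene')}
print(s['clock'],s['position'],s['force'])
for n in im: cv2.imwrite(f'pics/{n}7.png',im[n])
cv2.imwrite('pics/c7.png',np.hstack([cv2.resize(im[n][y0:y0+140,x0:x0+90],None,fx=4.2,fy=4.2,interpolation=cv2.INTER_CUBIC) for n,x0,y0 in(('side',310,220),('scene',340,220))]))
E
```

```text
19.0667 [ 0.36239705 -0.22122962  0.44838679] [ 0.19326444  0.16028858 -0.12305538]
```

View pics/c7.png

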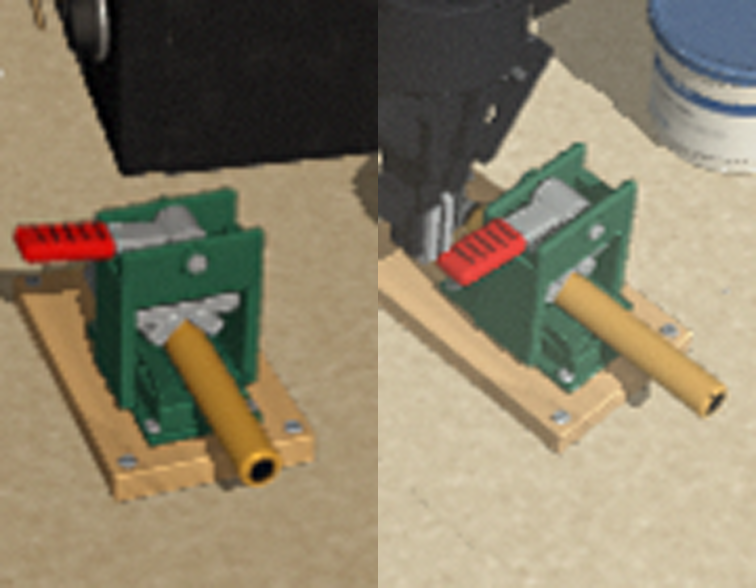

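```bash
python3 - <<'E'
from h import *
p=np.load('vice.npy');c,sn=np.cos(p[2]),np.sin(p[2])
def w(l):return np.array([p[0]+.0015+c*l[0]-sn*l[1],p[1]+sn*l[0]+c*l[1],l[2]])
for th in(1.42,1.6,1.72):
    ph=.29-th;l=(.088*np.sin(ph),0,.1145+.088*np.cos(ph));print(th,proj(cam('side'),[w(l)]),proj(cam('scene'),[w(l)]))
print('seen side',18/4.2+310,245/4.2+220,'scene',64/4.2+340,268/4.2+220)
print(onz(cam('scene'),[(337,237),(255,183)],0), onz(cam('side'),[(345,254)],0))
E
```

```text
1.42 [[316.25533585 266.04043629]] [[358.27364107 273.51024143]]
1.6 [[313.86511757 272.31033646]] [[356.19449487 279.27356692]]
1.72 [[312.97224146 276.4953494 ]] [[355.30126427 282.85584213]]
seen side 314.2857142857143 278.3333333333333 scene 355.23809523809524 283.8095238095238
[[ 6.06456750e-01  9.38075239e-02  0.00000000e+00]
 [ 5.65332435e-01  4.39324997e-01 -1.11022302e-16]] [[0.6068152 0.1165383 0.       ]]
```

Emit:
{"api": "arm_command", "payload": {"increments": [[0.03,0.03,0,0,0],[0.03,0.03,0,0,0],[0.03,0.03,0,0,0],[0.02,0.03,0,0,0],[0,0.03,0,0,0],[0,0,0,0,0],[0,0,0,0,0]]}}

```text
clock: 19.75
position: [0.4734, -0.0709, 0.4483]
orientation: [2.283, -2.157, -0.002]
force: [0.5, -0.0, 0.7]
opening: -0.0005
```

```bash
python3 - <<'E'
from h import *
s=manip.observe();im=np.ascontiguousarray(manip.read_camera('wrist')[:,:,::-1]);cv2.imwrite('pics/w8.png',im)
C=cam('wrist',s);p=np.load('vice.npy');c,sn=np.cos(p[2]),np.sin(p[2])
def w(l):return np.array([p[0]+.0015+c*l[0]-sn*l[1],p[1]+sn*l[0]+c*l[1],l[2]])
q=proj(C,[w((0,.055,.056))])[0];print(s['clock'],s['position'],q,s['force'])
x,y=(q).astype(int);x=np.clip(x,80,560);y=np.clip(y,60,420)
cv2.imwrite('pics/c8.png',cv2.resize(im[y-60:y+60,x-80:x+80],None,fx=5,fy=5,interpolation=cv2.INTER_CUBIC))
E
```

```text
19.75 [ 0.47340894 -0.07089251  0.44825266] [258.58096259 189.07540868] [ 0.5366676  -0.03947326  0.67363785]
```

View pics/c8.png

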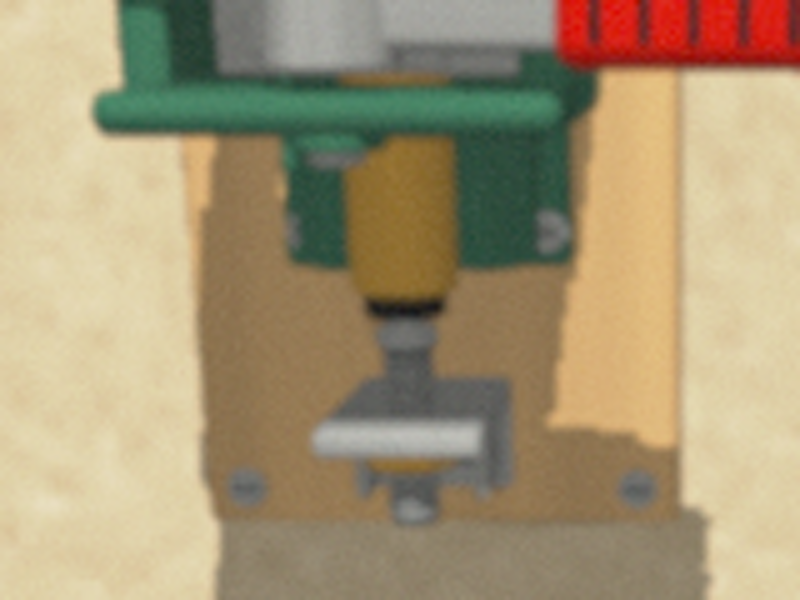

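The wrist view shows the tube end (400,295) sitting directly on the black buffer (400,308) with no gap. The lever tip agrees with 1.72 rad to within about 2 px, and the robot is clear of everything.

```bash
python3 -c "
from rig import manip
print(manip.close_job())"
```

```text
the job is handed in; nothing more can be done
None
```

The tube is clamped in the vice with its end against the buffer, the lever is fully down, and I handed the job in at about 20 s of the 64 s allowed.

- **Insertion:** I gripped the tube about 56 mm from its middle and slid it along the V-bed. The push rose gently along the spring, then stiffened at the solid stop. I stopped pushing at 11.4 N, which includes roughly 2 N of friction, so the buffer went fully in without ramming. Then I released the tube.
- **Lever:** I pushed it over with the shut fingertips. The measured force reached about 16 N, dropped to nothing as it snapped over centre, and I withdrew.
- **Final checks:**
  - The lever tip lies within about 2 px of where it should be at 1.72 rad, in both fixed cameras.
  - The wrist camera shows the tube end on the black buffer with no gap.
  - The tube's outer end did not visibly move while clamping.
  - The gripper is clear, and I never went near the tape measure, pencil, masking tape or screwdriver. I did not check their positions again at the end.
- **Disagreements:**
  - My first vice position was about 20 mm out along its y axis, because the board is not centred on the vice's origin. I corrected it from the bridge corners before inserting.
  - The gripper read 18 mm on the 22 mm tube, but the hold was firm.

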